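# Stack the steamer baskets for serving

### The arm

A 6-joint arm with a two-finger parallel gripper is mounted at the origin on a cart in front of the work surface, level with it; the furniture and walls round the work are solid. World frame = base frame: x ahead of the robot, y to its left, z up, the work surface at z = 0. Lengths are in m, angles in rad, forces in N, time in s.
With the tool pointing down it reaches from about 0.325 to 0.9 m from the base axis. Payload 6.1 kg.
Tool frame: the origin (TCP) lies midway between the tips of the shut fingers; the grasp point (between the pads) lies robot.grasp_offset behind it (robot.grasp_offset is the distance from the TCP to the grasp point, in m); z points along the fingers, x is the direction in which the jaws open and shut, and the axes are right-handed (so a half turn about z gives the same grasp; the last joint's range is limited). The gripper opens to 87 mm and grips with 3 to 60 N. Pads are 19 mm wide; open, the fingers measure 117 mm over their backs; the gripper's body (75 mm by 190 mm) begins 51 mm behind the grasp point.
Start: joints at [0.994, 0.22, 1.526, -0, 1.395, -0.126], TCP at [0.272, 0.563, 0.223] pointing down, gripper open.
Joint ranges: [-2.98, 2.98], [-0.91, 2.08], [0.09, 2.57], [-1.24, 4.39], [0.2, 2.65], [-2.68, 2.68]. Speed limits (rad/s): [2.57, 2.57, 3.01, 3.14, 3.14, 3.14].

### API

Orientations are given as a rotation vector (axis times angle).
In Python, from station import robot gives the robot as it stands.
- The arm moves only by the shell command python3 -m inch 'ROWS'. ROWS is text: rows parted by semicolons, each of 7 numbers parted by spaces: the turn, a rotation vector about the world's x, y, z in rad, then the shift along the world's x, y, z in m, then the closure, from 0 (fully open) to 1 (shut). In form: wx wy wz x y z claw; .... A call has 1 to 12 rows; each row shifts and turns the commanded pose from where the row before left it; what a row does not reach is not made up. A row lasts 1/10 s, in which the tool goes at most 50 mm and 8.59 degrees, less where a joint would pass 70% of its speed; a pose out of reach is approached as far as the arm can. A call is refused whole if a number of a shift passes 0.05 or a number of a turn 0.15, either way. A call with a gripper value outside its range is refused whole. The fingers move at their own pace and stop on an object; the grip force is fixed at half the most. Time passes only in rows, so rows that do not move let the fingers close. It gives the time, the measured TCP pose, the force and the opening at its end, in the units of the state.
- robot.read_state(): the state, without advancing time (a new reading comes with each control period).
- robot.get_image(name): name is "scene" or "side" or "wrist"; returns a dict with "img" (384x512x3 uint8, blue, green, red), "fx", "fy", "cx", "cy" (pixels), "R" (3x3) and "t" (3): a world point X has camera coordinates R X + t. Camera axes: x right, y down, z forward; pixel columns grow to the right and rows downward; lengths in m; the calibration is good to about 2 mm. A picture is of the moment at which its call begins. There is no depth.
- robot.finish_job(): hands the job in, once; it reports no verdict.
The state is a dict: "clock": time; "qpos": joint angles; "dq": joint speeds; "joint_torque": joint torques, N m; "position": TCP position; "orientation": TCP orientation; "force": force on the tool from outside, world axes, zero at the start; "moment": the same for the moment, N m; "width": finger opening in m.
Only numpy, scipy, OpenCV 4.12 (cv2) and the standard library are available. Lean on these libraries where they do the work, as an engineer would, in place of code of your own. Each camera call takes 0.05 s, during which the arm holds its last target. There are 200 camera calls.

### The job

This dim sum order is ready to go out: stand the steamer basket with the one big white bun in the middle of the blue-banded plate, set the basket with the three yellow dumplings squarely on top of it and close the stack with the woven lid, each piece settled fully home in the rim of the one below. Keep the baskets level while you carry them, set each piece down gently rather than dropping it, and do not knock over or push about the other things on the table.

Things in the scene. Friction and masses are not known exactly. Their poses are not given: they have to be found in the camera images.
- bun_basket: Steamer basket with one big white bun; starts on the white board, left. 124 mm across, 44 mm high; origin: centre of underside, z up. Wall 7 mm thick (radius 55 to 62 mm), 6 to 44 mm above the origin, free all round; food within 27 mm of the middle, under 32 mm high. Foot ring 6 mm deep (radius 49.5 to 52 mm) fits the mouth of a basket below: its origin is then 38 mm above that one's.
- dumpling_basket: Steamer basket with three yellow dumplings; starts on the white board, left. 124 mm across, 44 mm high; origin: centre of underside, z up. Wall 7 mm thick (radius 55 to 62 mm), 6 to 44 mm above the origin, free all round; food within 27 mm of the middle, under 32 mm high. Foot ring 6 mm deep (radius 49.5 to 52 mm) fits the mouth of a basket below: its origin is then 38 mm above that one's.
- steamer_lid: Steamer lid: low woven dome, 124 mm across, same foot ring (radius 49.5 to 52 mm, 6 mm deep), top of dome 25 mm high; origin: centre of underside, z up. Arched cane handle on top along its x axis, 60 mm long, 16 mm thick across y; its level crown is 50 to 57 mm above the origin. Starts on the table, right. Seated, its origin is 38 mm above that of the basket below.
- plate: Loose white plate with a blue band, 177 mm across, 15 mm high at the rim; flat well of 63 mm radius whose surface is 6 mm above the origin; origin at the centre of its underside, z up. At the right, on the table.
- poly_board: Fixed white board, 400 by 315 by 12 mm, flat on the table at the left; origin at the centre of its underside, x along its 400 mm side. The baskets stand on it.
- twist_timer: Bystander, to be left alone: red and white clockwork kitchen timer, 68 mm wide, 56 mm high; origin at the centre of its underside.
- deli_pot: Bystander, to be left alone: small white and red tub, 72 mm wide, 71 mm high; origin at the centre of its underside.
- spice_1: Bystander, to be left alone: spice jar with green cap, 42 mm wide, 99 mm high; origin at the centre of its underside.

How it is judged:
On the way, in this order (a step that is already met when the one before it is completed fails the run):
1. the bun basket stands level in the middle of the plate (horizontal distance between bun_basket and plate below 0.01 m and z of bun_basket in the frame of plate below 0.009 m and angle between bun_basket's own z axis and vertical below 0.06 rad), for 0.2 s.
2. the dumpling basket is seated in the rim of the bun basket (horizontal distance between dumpling_basket and bun_basket below 0.006 m and z of dumpling_basket in the frame of bun_basket between 0.034 and 0.0405 m and angle between dumpling_basket's own z axis and vertical below 0.06 rad), for 0.2 s.
At the end, for the whole second after the job is handed in: Bun basket level (3.4 deg) in the plate's well, centres within 10 mm; dumpling basket seated level in its rim and lid in the dumpling basket's rim (centres within 6 mm, origins 34 to 40.5 mm apart in height); plate flat on the table; all at rest (all of step 1 and all of step 2 and horizontal distance between steamer_lid and dumpling_basket below 0.006 m and z of steamer_lid in the frame of dumpling_basket between 0.034 and 0.0405 m and angle between steamer_lid's own z axis and vertical below 0.06 rad and height (world z) of plate between -0.003 and 0.004 m and angle between plate's own z axis and vertical below 0.05 rad and linear speed of each of bun_basket, dumpling_basket, steamer_lid below 0.02 m/s); the robot touches nothing.
It fails at once if a basket is tipped by more than 26 degrees (angle between any of bun_basket, dumpling_basket's own z axis and vertical above 0.45 rad).
It fails at once if a basket or the lid is dropped (moves faster than 0.5 m/s on its own while nothing holds it) ((linear speed of bun_basket above 0.5 m/s and contact force between bun_basket and the fingers below 0.1 N) or (linear speed of dumpling_basket above 0.5 m/s and contact force between dumpling_basket and the fingers below 0.1 N) or (linear speed of steamer_lid above 0.5 m/s and contact force between steamer_lid and the fingers below 0.1 N)).
It fails at once if another thing on the table is knocked over or moved by more than 20 mm (distance of any of twist_timer, deli_pot, spice_1 from where it was at the start of the episode above 0.02 m).
It also fails if it takes over 72 s, if anything falls off the work surface, if the arm or the gripper's body presses on something with over 40 N, if the wrist force passes 120 N, or if a joint passes its speed limit or range.

## Working session

There is one attempt and no reset: what is moved stays moved. The work goes in short steps, Python scripts to look and compute and a shell command to move; the robot and the scene stay as the last step left them, time stands still between calls to the robot, and variables do not carry over. Pictures are saved under pics/ and viewed, about 8 in all and at most 12, crops included, and the job is handed in when it is done.

```bash
ls; mkdir -p pics; python3 - <<'E'
from station import robot
import cv2
print(robot.read_state(), robot.grasp_offset)
for n in ("scene","side","wrist"):
    d=robot.get_image(n); cv2.imwrite(f"pics/{n}0.png",d["img"])
    import pickle; pickle.dump(d,open(f"pics/{n}0.pkl","wb"))
    print(n,d["fx"],d["cx"],d["cy"],d["R"],d["t"])
E
```

```text
pics
{'clock': 0.0, 'qpos': array([ 9.93906702e-01,  2.21245207e-01,  1.52758875e+00, -1.95639684e-05,
        1.39468963e+00, -1.26111446e-01]), 'dq': array([-3.54218909e-04, -9.28888435e-05,  1.11423303e-04,  2.03461050e-03,
        1.15408727e-03,  1.26464704e-03]), 'joint_torque': array([ 5.20155536e-04, -4.94635963e+01, -3.87364411e+01,  6.98697218e-02,
        5.76986570e-02, -1.49134139e-04]), 'position': array([0.27197208, 0.56204506, 0.22143726]), 'orientation': array([ 2.66100882,  1.66835826, -0.0027386 ]), 'force': array([ 0.12663923,  0.33169788, -0.77307945]), 'moment': array([-0.02479497, -0.00885859,  0.05164695]), 'width': 0.08709856950779976} 0.0187
scene 362.9732550229844 254.61667493855433 185.61228140161694 [[-0.56511359 -0.82497582  0.00784381]
 [-0.43051035  0.28676521 -0.85581923]
 [ 0.70378084 -0.48701192 -0.51721555]] [0.28954942 0.29135239 0.66490646]
side 348.4471286213903 255.18958850571497 194.03049100293623 [[-0.9182693  -0.39521054  0.02429248]
 [-0.16356204  0.32273258 -0.93225058]
 [ 0.36059528 -0.86003041 -0.36099686]] [0.46096717 0.1346207  0.80070527]
wrist 299.2945839691113 258.9752764820219 188.2659176715572 [[ 0.43486767  0.90049346 -0.00127698]
 [ 0.86441285 -0.41704533  0.28082668]
 [ 0.25235003 -0.12322628 -0.95975765]] [-0.62467099 -0.03333936  0.39193355]
```

```bash
cd pics; python3 -c "
import cv2
for n in ('scene','side'):
    i=cv2.imread(n+'0.png'); cv2.imwrite(n+'0b.png',cv2.resize(i,(800,600),interpolation=cv2.INTER_CUBIC))"
```

```text
(no output)
```

View pics/scene0b.png

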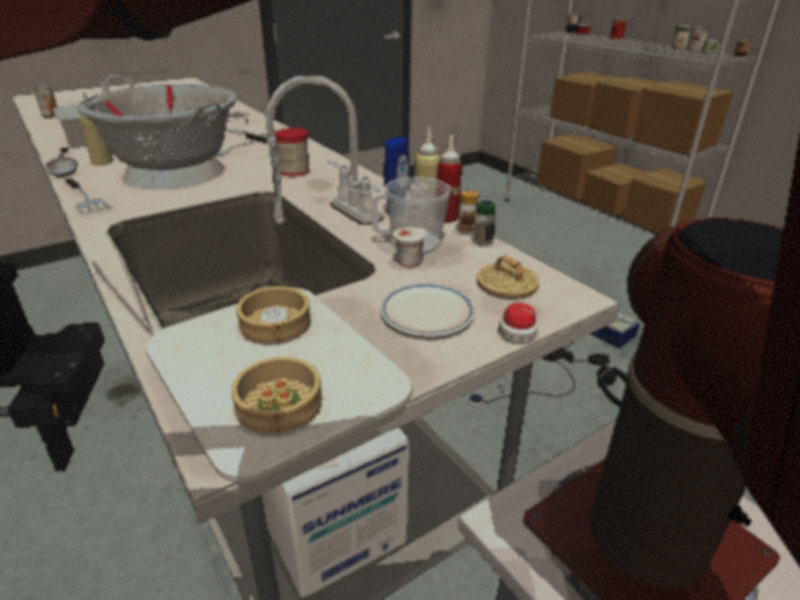

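View pics/side0b.png

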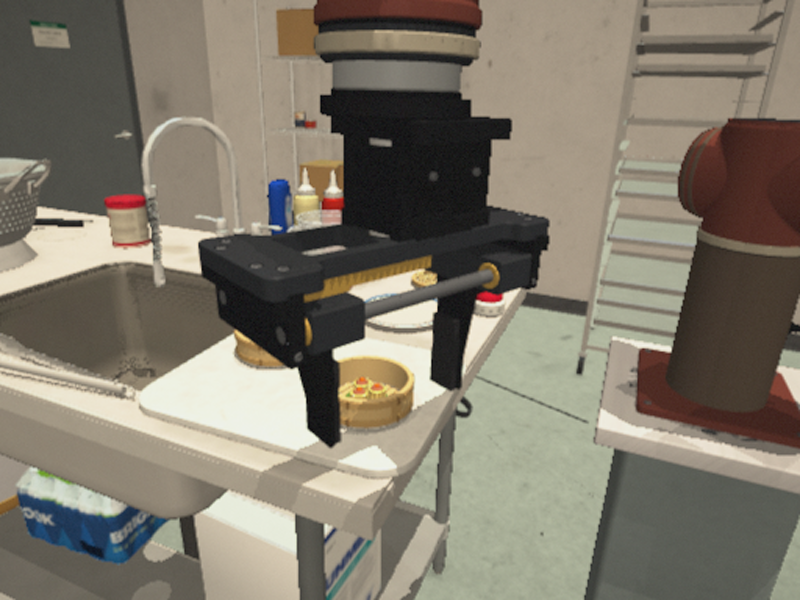

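The scene view (800 px scale) shows the bun basket rim centred near (274,300), the dumpling basket rim at (277,380), the plate at (427,310) and the lid at (509,282). The timer is at (519,322), the pot at (408,247) and the spice jar at (484,222). The side view shows the gripper over the dumpling basket.

```bash
cat > h.py <<'E'
import numpy as np,cv2,pickle
from scipy.spatial.transform import Rotation as Ro
def ray(d,u,v,z):
    R,t=np.array(d["R"]),np.array(d["t"]); C=-R.T@t
    r=R.T@np.array([(u-d["cx"])/d["fx"],(v-d["cy"])/d["fy"],1]); return C+r*(z-C[2])/r[2]
def proj(d,P):
    c=np.asarray(P)@np.array(d["R"]).T+np.array(d["t"]); return np.c_[c[:,0]/c[:,2]*d["fx"]+d["cx"],c[:,1]/c[:,2]*d["fy"]+d["cy"]]
def circ(x,y,z,r,n=72):
    a=np.linspace(0,2*np.pi,n,endpoint=False); return np.c_[x+r*np.cos(a),y+r*np.sin(a),0*a+z]
def shot(robot,n,f):
    d=robot.get_image(n); pickle.dump(d,open(f"pics/{f}.pkl","wb")); cv2.imwrite(f"pics/{f}.png",d["img"]); return d
E
python3 - <<'E'
from h import *
d=pickle.load(open("pics/scene0.pkl","rb"))
for n,u,v,z in [("bun",274,300,.056),("dump",277,380,.056),("plate",427,310,.012),("lid base edge",509,282,.012),("lid handle ends",497,263,.05),("",523,271,.05),("timer",519,335,.0),("pot",408,262,0),("spice",484,242,0)]:
    print(n,ray(d,u*.64,v*.64,z).round(3))
i=cv2.resize(cv2.imread("pics/scene0.png")[175:285,140:350],None,fx=3.8,fy=3.8,interpolation=cv2.INTER_CUBIC)
cv2.imwrite("pics/c1.png",i)
i=cv2.resize(cv2.imread("pics/wrist0.png"),None,fx=1.5,fy=1.5); cv2.imwrite("pics/w0b.png",i)
E
```

```text
bun [0.642 0.177 0.056]
dump [0.439 0.262 0.056]
plate [ 0.519 -0.071  0.012]
lid base edge [ 0.51  -0.271  0.012]
lid handle ends [ 0.533 -0.255  0.05 ]
 [ 0.481 -0.275  0.05 ]
timer [ 0.377 -0.17   0.   ]
pot [ 0.711 -0.163  0.   ]
spice [ 0.693 -0.369  0.   ]
```

View pics/c1.png

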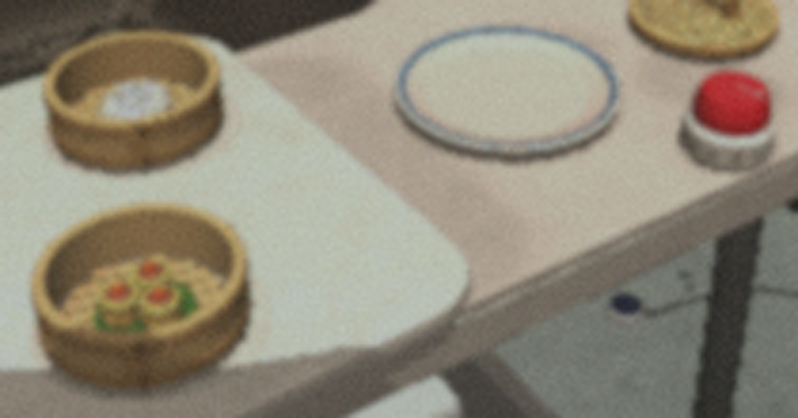

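View pics/w0b.png

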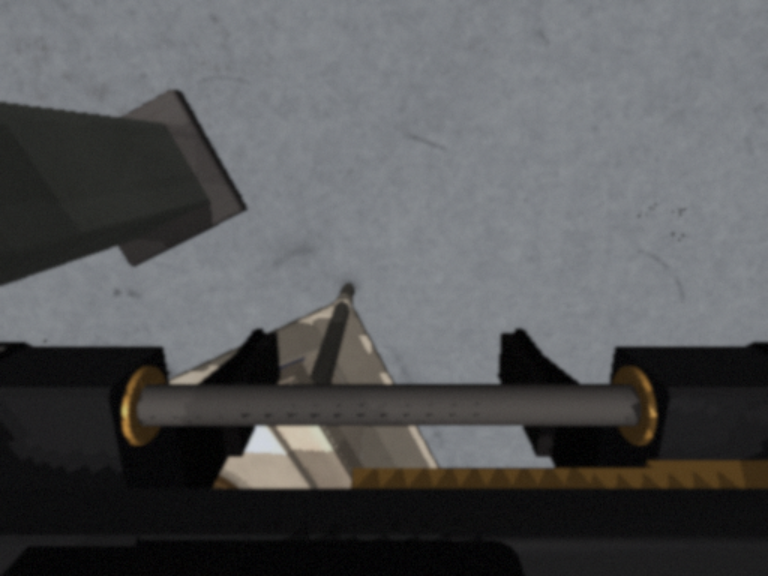

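The crop puts the bun rim centre near (132,80) and the dumpling rim near (141,265), in crop pixels. The wrist view mostly shows floor, and the gripper hides everything below about row 330 of 576. I'll turn the tool to yaw 0 and look down on both baskets.

```bash
python3 -m inch '0 0 -0.0935 0.0225 -0.038 0.005 0; 0 0 -0.0935 0.0225 -0.038 0.005 0; 0 0 -0.0935 0.0225 -0.038 0.005 0; 0 0 -0.0935 0.0225 -0.038 0.005 0; 0 0 -0.0935 0.0225 -0.038 0.005 0; 0 0 -0.0935 0.0225 -0.038 0.005 0; 0 0 -0.0935 0.0225 -0.038 0.005 0; 0 0 -0.0935 0.0225 -0.038 0.005 0; 0 0 -0.0935 0.0225 -0.038 0.005 0; 0 0 -0.0935 0.0225 -0.038 0.005 0; 0 0 -0.0935 0.0225 -0.038 0.005 0.7; 0 0 -0.0935 0.0225 -0.038 0.005 0.7' && python3 -m inch '0 0 0 0 0 0 0.7; 0 0 0 0 0 0 0.7; 0 0 0 0 0 0 0.7; 0 0 0 0 0 0 0.7' && python3 - <<'E'
from h import *
from station import robot
s=robot.read_state(); print(s["position"],s["orientation"],s["width"],s["clock"])
d=shot(robot,"wrist","w1"); cv2.imwrite("pics/w1b.png",cv2.resize(d["img"],None,fx=1.56,fy=1.56))
d=shot(robot,"scene","s1")
E
```

```text
clock: 1.35
position: [0.5428, 0.1048, 0.2826]
orientation: [-3.141, 0.009, 0.0]
force: [1.6, 0.5, 0.8]
width: 0.0779
clock: 1.75
position: [0.5416, 0.1078, 0.2822]
orientation: [-3.141, -0.0, 0.001]
force: [-0.9, -0.6, 0.5]
width: 0.0468
[0.54158411 0.10780082 0.28224262] [-3.14134106e+00 -3.68155886e-04  1.05330807e-03] 0.046781020895400295 1.75
```

View pics/w1b.png

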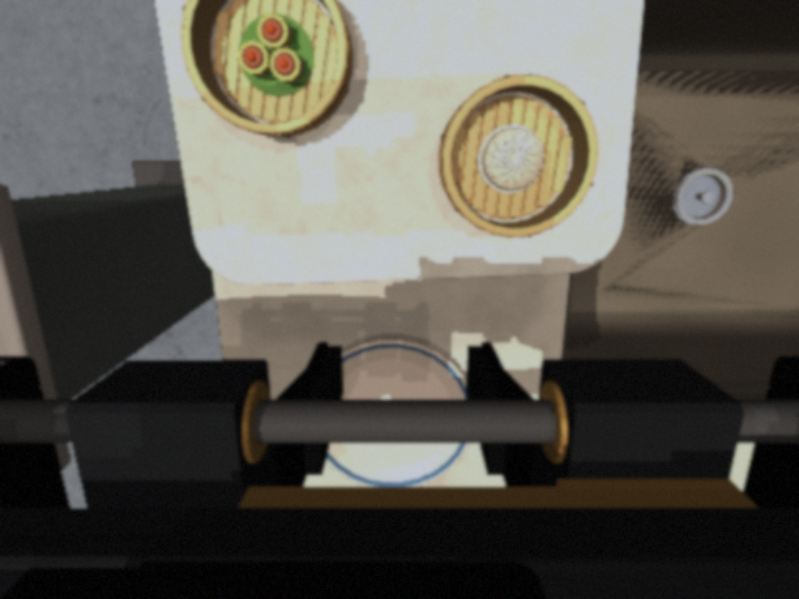

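The wrist view (800 px scale) shows the bun rim centred near (519,155) and the dumpling rim near (266,52). The plate is partly hidden behind the fingers near (396,415), and the way is clear. I'll refine these with a circle fit and check it with an overlay.

```bash
cat >> h.py <<'E'
from scipy.ndimage import map_coordinates,gaussian_filter
from scipy.optimize import minimize
def fit(d,x0,z,radii,span=.02,vmax=1e9):
    g=gaussian_filter(cv2.cvtColor(d["img"],cv2.COLOR_BGR2GRAY).astype(float),1.0)
    def cost(p):
        s=0
        for r in radii:
            a=proj(d,circ(*p,z,r+.0025)); b=proj(d,circ(*p,z,r-.0025))
            ok=(a[:,0]>0)&(a[:,0]<511)&(a[:,1]>0)&(a[:,1]<min(383,vmax))
            A=map_coordinates(g,a[ok][:,::-1].T,order=1); B=map_coordinates(g,b[ok][:,::-1].T,order=1)
            s-=np.minimum(np.abs(A-B),30).mean()
        return s
    best=min(((cost((x0[0]+i,x0[1]+j)),x0[0]+i,x0[1]+j) for i in np.arange(-span,span+1e-9,.002) for j in np.arange(-span,span+1e-9,.002)))
    r=minimize(cost,best[1:],method="Nelder-Mead",options=dict(initial_simplex=[best[1:],(best[1]+.002,best[2]),(best[1],best[2]+.002)]))
    return r.x,-r.fun
E
python3 - <<'E'
from h import *
w=pickle.load(open("pics/w1.pkl","rb")); s=pickle.load(open("pics/scene0.pkl","rb"))
f=1.5625
b0=ray(w,519.5/1.56,155/1.56,.056)[:2]; d0=ray(w,266/1.56,52/1.56,.056)[:2]; print(b0,d0)
im=cv2.resize(w["img"],None,fx=4,fy=4,interpolation=cv2.INTER_CUBIC)
res={}
for n,p in (("bun",b0),("dump",d0)):
    q,c=fit(w,p,.056,(.062,.055)); qs,cs=fit(s,p,.056,(.062,.055)); print(n,q,c,"scene",qs,cs)
    for r in(.062,.055): cv2.polylines(im,[(proj(w,circ(*q,.056,r))*4+1.5).astype(int)],True,(255,0,255),1)
q,c=fit(w,(.519,-.071),.015,(.0885,),vmax=218); qs,cs=fit(s,(.519,-.071),.015,(.0885,)); print("plate",q,c,"scene",qs,cs)
for p,cl in((q,(255,0,255)),(qs,(0,255,0))): cv2.polylines(im,[(proj(w,circ(*p,.015,.0885))*4+1.5).astype(int)],True,cl,1)
cv2.imwrite("pics/o1.png",cv2.resize(im[0:1280,360:1640],(600,600),interpolation=cv2.INTER_AREA))
E
```

```text
[0.63275359 0.18778454] [0.43614876 0.26209119]
bun [0.62806456 0.18437869] 49.105959011022634 scene [0.62878656 0.18790531] 32.97031120172048
dump [0.44069446 0.26177882] 50.577388680257016 scene [0.42924385 0.26688288] 42.89283267527423
plate [ 0.499 -0.091] nan scene [ 0.51152625 -0.0631258 ] 17.94356303171491h.py:22: RuntimeWarning: Mean of empty slice.
  s-=np.minimum(np.abs(A-B),30).mean()
  ret = ret.dtype.type(ret / rcount)
```

View pics/o1.png

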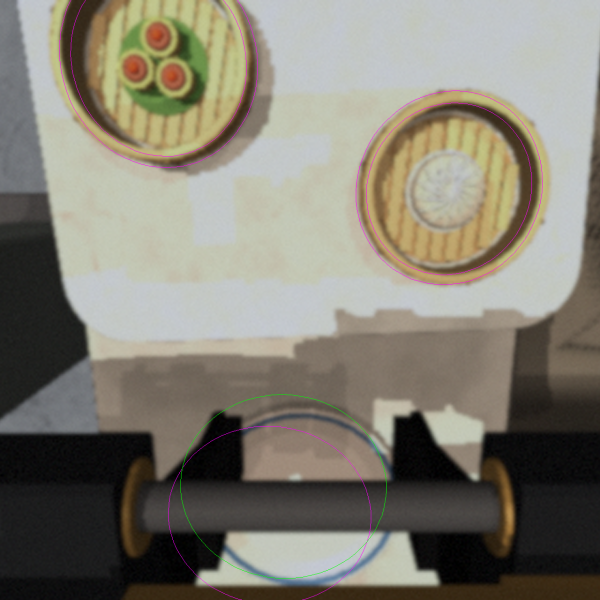

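The overlay shows the fit pulled towards the silhouettes: the bun rim really lies about 7 px further right and the dumpling rim about 8 px further left. I'll fit on rim-colour uniformity instead, and take the plate from its blue band.

```bash
cat >> h.py <<'E'
def fitring(d,x0,z,span=.012):
    L=[gaussian_filter(d["img"][...,k].astype(float),.7) for k in range(3)]
    def cost(p):
        s=0; N=[]
        for r in (.0565,.0585,.0605):
            a=proj(d,circ(*p,z,r)); ok=(a[:,0]>1)&(a[:,0]<510)&(a[:,1]>1)&(a[:,1]<382); N.append(a[ok])
        N=np.vstack(N)[:,::-1].T
        return sum(np.abs(v-np.median(v)).mean() for v in (map_coordinates(l,N,order=1) for l in L))
    best=min(((cost((x0[0]+i,x0[1]+j)),x0[0]+i,x0[1]+j) for i in np.arange(-span,span+1e-9,.001) for j in np.arange(-span,span+1e-9,.001)))
    r=minimize(cost,best[1:],method="Nelder-Mead",options=dict(initial_simplex=[best[1:],(best[1]+.001,best[2]),(best[1],best[2]+.001)]))
    return r.x,r.fun
def band(d,x0,z=.012,rect=None):
    i=d["img"].astype(int); m=(i[...,0]-i[...,2]>18)
    v,u=np.nonzero(m); P=np.array([ray(d,a,b,z)[:2] for a,b in zip(u,v)])
    rr=np.hypot(*(P-x0).T); P=P[(rr<.11)&(rr>.05)]
    from scipy.optimize import least_squares
    r=least_squares(lambda q:np.hypot(P[:,0]-q[0],P[:,1]-q[1])-q[2],[*x0,.08],loss="soft_l1",f_scale=.003)
    return r.x,len(P)
E
python3 - <<'E'
from h import *
w=pickle.load(open("pics/w1.pkl","rb")); s=pickle.load(open("pics/scene0.pkl","rb"))
im=cv2.resize(w["img"],None,fx=4,fy=4,interpolation=cv2.INTER_CUBIC)
for n,p in (("bun",(.633,.185)),("dump",(.435,.262))):
    q,c=fitring(w,p,.056); qs,cs=fitring(s,p,.056); print(n,q,c,"scene",qs,cs)
    for r in(.062,.055): cv2.polylines(im,[(proj(w,circ(*q,.056,r))*4+1.5).astype(int)],True,(255,0,255),1)
for d in (w,s):
    q,n=band(d,np.array([.515,-.068])); print("plate",q,n)
    cv2.polylines(im,[(proj(w,circ(*q[:2],.015,.0885))*4+1.5).astype(int)],True,(255,0,255) if d is w else (0,255,0),1)
cv2.imwrite("pics/o2.png",cv2.resize(im[0:1280,360:1640],(600,600),interpolation=cv2.INTER_AREA))
E
```

```text
bun [0.632609   0.18490018] 26.10845480112444 scene [0.62856319 0.18730599] 27.734158994622536
dump [0.43389911 0.26716958] 22.35966674011262 scene [0.43345181 0.26645208] 40.84715908281834
plate [ 0.52636113 -0.07569216  0.08221848] 411
plate [ 0.52658736 -0.07599465  0.08212431] 14
```

View pics/o2.png

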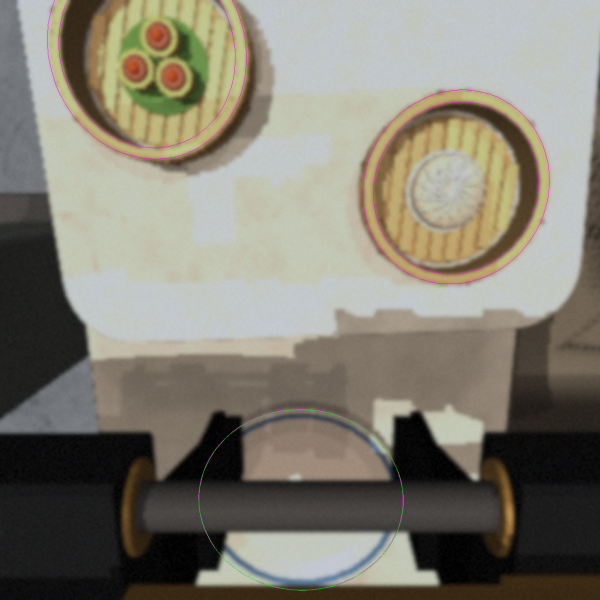

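The overlay now matches the rims and the plate: bun basket (0.6326, 0.1849), dumpling basket (0.434, 0.267), plate (0.5265, -0.0758). Next I'll approach the near (-x) wall of the bun basket.

```bash
python3 -m inch '0 0 0 0.0065 0.0155 -0.04 0.7; 0 0 0 0.0065 0.0155 -0.04 0.7; 0 0 0 0.0065 0.0155 -0.04 0.7; 0 0 0 0.0065 0.0155 -0.04 0.7; 0 0 0 0.0065 0.0155 -0.04 0.7; 0 0 0 0 0 0 0.7; 0 0 0 0 0 0 0.7'; python3 -c "
from h import *; from station import robot
s=robot.read_state(); print(s['position'],s['force']); print(fitring(shot(robot,'scene','s2'),(.633,.185),.056)); d=shot(robot,'wrist','w2'); print(fitring(d,(.633,.185),.056))"
```

```text
clock: 2.55
position: [0.5737, 0.1846, 0.082]
orientation: [3.141, -0.0, -0.004]
force: [-0.1, 0.2, 1.0]
width: 0.0262
[0.57374412 0.18457932 0.08199208] [-0.05555346  0.17572532  1.03845462]
(array([0.60437329, 0.1922881 ]), np.float64(66.43393275630419))
(array([0.63226558, 0.17818679]), np.float64(114.75117870890801))
```

```bash
python3 -m inch '0 0 0 0 0 -0.0125 0.7; 0 0 0 0 0 -0.0125 0.7; 0 0 0 0 0 -0.0125 0.7; 0 0 0 0 0 -0.0125 0.7; 0 0 0 0 0 0 0.7; 0 0 0 0 0 0 1; 0 0 0 0 0 0 1; 0 0 0 0 0 0 1; 0 0 0 0 0 0 1; 0 0 0 0 0 0 1'
```

```text
clock: 3.65
position: [0.5754, 0.1841, 0.0332]
orientation: [-3.141, 0.003, -0.002]
force: [1.2, 0.0, 1.6]
width: 0.0078
```

```bash
python3 -m inch '0 0 0 0 0 0.005 1; 0 0 0 0 0 0.01 1; 0 0 0 0 0 0.015 1; 0 0 0 0 0 0.015 1; 0 0 0 0 0 0.015 1; 0 0 0 0 0 0.01 1; 0 0 0 0 0 0 1' && python3 -m inch '0 0 0 -0.005 -0.012 0 1; 0 0 0 -0.01 -0.024 0 1; 0 0 0 -0.012 -0.029 0 1; 0 0 0 -0.0125 -0.03 0 1; 0 0 0 -0.0125 -0.03 0 1; 0 0 0 -0.0125 -0.03 0 1; 0 0 0 -0.0125 -0.03 0 1; 0 0 0 -0.012 -0.029 0 1; 0 0 0 -0.01 -0.024 0 1; 0 0 0 -0.005 -0.012 0 1; 0 0 0 0 0 0 1; 0 0 0 0 0 0 1' && python3 - <<'E'
from h import *
from station import robot
s=robot.read_state(); print(s["position"],s["orientation"],s["width"],s["force"],s["moment"])
w=shot(robot,"wrist","w3"); d=shot(robot,"side","d3"); sc=shot(robot,"scene","s3")
cv2.imwrite("pics/w3b.png",np.hstack([cv2.resize(w["img"],(400,300)),cv2.resize(sc["img"][150:300,100:300],(400,300))]))
print(band(sc,np.array([.5265,-.0758])))
E
```

```text
clock: 4.35
position: [0.5765, 0.1844, 0.1054]
orientation: [-3.141, 0.003, -0.007]
force: [1.1, 0.1, -1.9]
width: 0.0074
clock: 5.55
position: [0.4706, -0.0657, 0.1022]
orientation: [-3.141, 0.005, 0.001]
force: [-0.1, -0.1, -2.2]
width: 0.007
[ 0.47060077 -0.06569056  0.1022211 ] [-3.14094818e+00  4.51595053e-03  5.76297751e-04] 0.007007637058567537 [-0.0567726  -0.14903174 -2.17100196] [-0.04806824  0.20608467  0.02617828]
(array([ 0.5265, -0.0758,  0.08  ]), 0)
```

View pics/w3b.png

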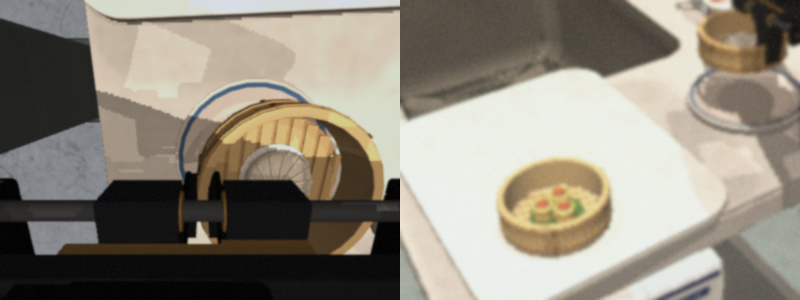

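The wrist shot shows the bun basket held level above the plate, whose blue band is visible at about (180-340, 80-200) in the left half. The scene shot shows the dumpling basket undisturbed. I'll shift the last 10 mm, lower, and watch the force.

```bash
python3 -m inch '0 0 0 -0.0015 -0.005 -0.005 1; 0 0 0 -0.001 -0.005 -0.01 1; 0 0 0 0 0 -0.012 1; 0 0 0 0 0 -0.012 1; 0 0 0 0 0 -0.012 1; 0 0 0 0 0 -0.01 1; 0 0 0 0 0 -0.006 1; 0 0 0 0 0 -0.003 1; 0 0 0 0 0 0 1; 0 0 0 0 0 0 1' && python3 -m inch '0 0 0 0 0 -0.0025 1; 0 0 0 0 0 0 1' && python3 -m inch '0 0 0 0 0 -0.0015 1; 0 0 0 0 0 0 1'
```

```text
clock: 6.7
position: [0.4687, -0.076, 0.0329]
orientation: [3.141, -0.003, 0.001]
force: [0.4, 0.2, -2.0]
width: 0.007
clock: 6.9
position: [0.4684, -0.076, 0.0302]
orientation: [3.141, -0.003, 0.001]
force: [-0.1, -0.9, -2.1]
width: 0.0072
clock: 7.1
position: [0.4682, -0.0759, 0.0285]
orientation: [-3.142, 0.003, 0.0]
force: [-0.6, 0.1, -2.4]
width: 0.0071
```

```bash
python3 -m inch '0 0 0 0 0 -0.001 1; 0 0 0 0 0 0 1' && python3 -m inch '0 0 0 0 0 -0.001 1; 0 0 0 0 0 0 1' && python3 -m inch '0 0 0 0 0 -0.001 1; 0 0 0 0 0 0 1'; python3 - <<'E'
from h import *
from station import robot
s=robot.read_state(); print(s["force"],s["moment"])
w=shot(robot,"wrist","w4")
cv2.imwrite("pics/w4b.png",cv2.resize(w["img"][60:260,180:480],None,fx=2.6,fy=2.6))
E
```

```text
clock: 7.3
position: [0.4682, -0.0759, 0.0274]
orientation: [-3.142, 0.003, 0.0]
force: [0.6, -0.7, -2.4]
width: 0.0073
clock: 7.5
position: [0.4684, -0.076, 0.0267]
orientation: [3.142, -0.003, 0.0]
force: [-1.5, -0.1, -0.7]
width: 0.0072
clock: 7.7
position: [0.4684, -0.076, 0.0266]
orientation: [3.142, -0.003, -0.001]
force: [-5.2, 0.9, 9.6]
width: 0.0073
[-5.20982815  0.91586217  9.62746112] [0.14348548 1.00054026 0.02737546]
```

View pics/w4b.png

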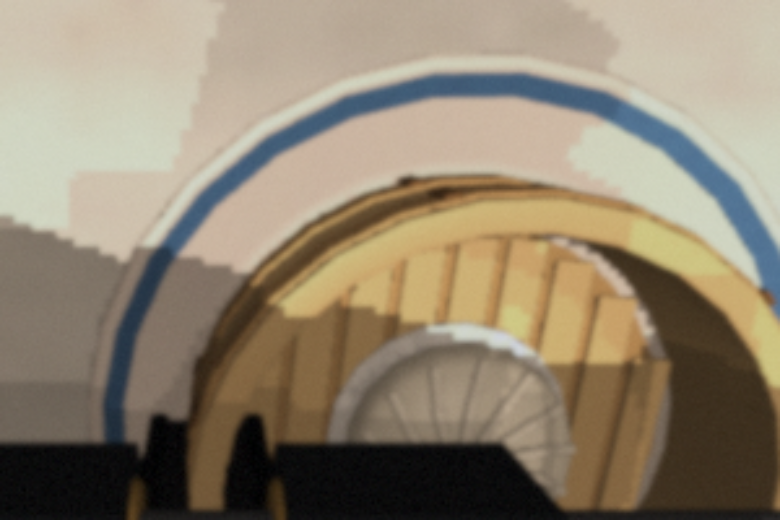

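The basket is in contact (+10 N) and sits inside the plate's well. I'll release it and rise, then move to a vantage over the lid and plate together.

```bash
python3 -m inch '0 0 0 0 0 0.001 1; 0 0 0 0 0 0 0.8; 0 0 0 0 0 0 0.7; 0 0 0 0 0 0 0.7; 0 0 0 0 0 0 0.7; 0 0 0 0 0 0 0.7; 0 0 0 0 0 0.012 0.7; 0 0 0 0 0 0.02 0.7; 0 0 0 0 0 0.03 0.7; 0 0 0 0 0 0.05 0.7' && python3 -m inch '0 0 0 0.005 -0.028 0.035 0.7; 0 0 0 0.005 -0.028 0.035 0.7; 0 0 0 0.005 -0.028 0.035 0.7; 0 0 0 0.005 -0.028 0.035 0.7; 0 0 0 0.005 -0.028 0.035 0.7; 0 0 0 0.005 -0.028 0.035 0.7; 0 0 0 0 0 0 0.7; 0 0 0 0 0 0 0.7; 0 0 0 0 0 0 0.7' && python3 - <<'E'
from h import *
from station import robot
w=shot(robot,"wrist","w5")
cv2.imwrite("pics/w5b.png",cv2.resize(w["img"],(800,600)))
q,c=fitring(w,(.527,-.076),.050); print("bun",q,c); print(band(w,q))
E
```

```text
clock: 8.75
position: [0.4659, -0.0752, 0.1377]
orientation: [-3.14, 0.003, 0.009]
force: [0.4, -1.2, 0.5]
width: 0.0262
clock: 9.65
position: [0.4977, -0.243, 0.3475]
orientation: [-3.14, 0.003, 0.003]
force: [-0.2, 0.1, 0.2]
width: 0.0264
bun [ 0.52542753 -0.07392086] 25.392938886286167
(array([ 0.52656656, -0.07449663,  0.08200656]), 695)
```

View pics/w5b.png

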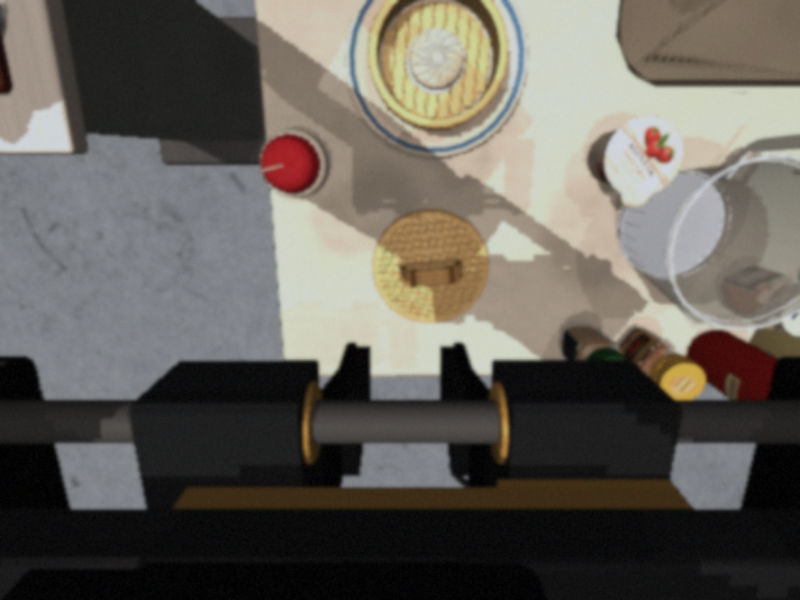

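The bun basket is at (0.5254, -0.0739) and the plate at (0.5266, -0.0745), so they agree within 1.5 mm. The view shows the lid centred at (431,266) in 800 px scale with its handle close to world x, and the timer, pot and jar still standing. Next I'll go to the dumpling basket with one refining look.

```bash
python3 -m inch '0 0 0 -0.0122 0.04 -0.008 0.7; 0 0 0 -0.0122 0.04 -0.008 0.7; 0 0 0 -0.0122 0.04 -0.008 0.7; 0 0 0 -0.0122 0.04 -0.008 0.7; 0 0 0 -0.0122 0.04 -0.008 0.7; 0 0 0 -0.0122 0.04 -0.008 0.7; 0 0 0 -0.0122 0.04 -0.008 0.7; 0 0 0 -0.0122 0.04 -0.008 0.7; 0 0 0 -0.0122 0.04 -0.008 0.7; 0 0 0 -0.0122 0.04 -0.008 0.7; 0 0 0 0 0 0 0.7; 0 0 0 0 0 0 0.7' && python3 -m inch '0 0 0 0 0 0 0.7; 0 0 0 0 0 0 0.7' && python3 - <<'E'
from h import *
from station import robot
w=shot(robot,"wrist","w6")
print("dump",fitring(w,(.434,.267),.056))
w=pickle.load(open("pics/w5.pkl","rb"))
c=np.array([431.5,266])*.64; p=ray(w,*c,.012)[:2]
print("lid",p,[fit(w,p,z,(.062,),span=.01) for z in (.008,.012)],"handle",ray(w,402*.64,271*.64,.05),ray(w,462*.64,268*.64,.05),ray(w,432*.64,267*.64,.057))
E
```

```text
clock: 10.9
position: [0.3749, 0.1569, 0.2674]
orientation: [3.141, 0.003, -0.003]
force: [-0.2, -0.5, 0.9]
width: 0.0261
clock: 11.1
position: [0.3767, 0.155, 0.2686]
orientation: [3.141, -0.006, 0.0]
force: [-1.3, 0.4, -0.6]
width: 0.0259
dump (array([0.43503927, 0.26679344]), np.float64(28.982761203812068))
lid [ 0.52555404 -0.27811366] [(array([ 0.52116605, -0.28254569]), np.float64(15.066793957272315)), (array([ 0.52213124, -0.28182154]), np.float64(15.363875858520077))] handle [ 0.49360516 -0.27467085  0.05      ] [ 0.55418063 -0.27159645  0.05      ] [ 0.52347063 -0.26894508  0.057     ]
```

```bash
python3 -m inch '0 0 0 0 0.014 -0.02 0.7; 0 0 0 0 0.021 -0.035 0.7; 0 0 0 0 0.021 -0.035 0.7; 0 0 0 0 0.021 -0.035 0.7; 0 0 0 0 0.021 -0.035 0.7; 0 0 0 0 0.014 -0.02 0.7; 0 0 0 0 0 -0.007 0.7; 0 0 0 0 0 0 0.7; 0 0 0 0 0 0 0.7'
```

```text
clock: 12.05
position: [0.3774, 0.2674, 0.0826]
orientation: [-3.141, 0.005, -0.002]
force: [0.4, -0.4, 0.0]
width: 0.0261
```

```bash
python3 -m inch '0 0 0 -0.0005 0 -0.0125 0.7; 0 0 0 0 0 -0.0125 0.7; 0 0 0 0 0 -0.0125 0.7; 0 0 0 0 0 -0.0125 0.7; 0 0 0 0 0 0 0.7; 0 0 0 0 0 0 1; 0 0 0 0 0 0 1; 0 0 0 0 0 0 1; 0 0 0 0 0 0 1; 0 0 0 0 0 0 1' && python3 -m inch '0 0 0 0 0 0.005 1; 0 0 0 0 0 0.01 1; 0 0 0 0 0 0.02 1; 0 0 0 0 0 0.025 1; 0 0 0 0 0 0.025 1; 0 0 0 0 0 0.02 1; 0 0 0 0 0 0.005 1; 0 0 0 0 0 0 1; 0 0 0 0 0 0 1; 0 0 0 0 0 0 1'
```

```text
clock: 13.05
position: [0.3763, 0.2683, 0.0321]
orientation: [-3.141, 0.003, -0.002]
force: [0.5, -0.4, 1.9]
width: 0.0072
clock: 14.05
position: [0.3748, 0.2676, 0.1401]
orientation: [3.14, -0.003, -0.004]
force: [0.5, -0.3, -1.6]
width: 0.0069
```

```bash
python3 -m inch '0 0 0 0.0036 -0.013 0 1; 0 0 0 0.007 -0.026 0 1; 0 0 0 0.009 -0.033 0 1; 0 0 0 0.009 -0.033 0 1; 0 0 0 0.009 -0.033 0 1; 0 0 0 0.009 -0.033 0 1; 0 0 0 0.009 -0.033 0 1; 0 0 0 0.009 -0.033 0 1; 0 0 0 0.009 -0.033 0 1; 0 0 0 0.009 -0.033 0 1; 0 0 0 0.007 -0.026 0 1; 0 0 0 0.0036 -0.013 0 1' && python3 -m inch '0 0 0 0 0 0 1; 0 0 0 0 0 0 1; 0 0 0 0 0 0 1; 0 0 0 0 0 0 1' && python3 - <<'E'
from h import *
import h
from station import robot
w=shot(robot,"wrist","w7"); s=robot.read_state(); p=s["position"]; print(p,s["orientation"])
z=p[2]+.0239
# ring fit restricted to unoccluded rows
pr=h.proj
def vis(d,P):
    q=pr(d,P); q[q[:,1]>212]=-9; return q
h.proj=vis
print("held",h.fitring(w,(p[0]+.0585,p[1]),z))
h.proj=pr
im=cv2.resize(w["img"],None,fx=2,fy=2)
for r in(.055,.062): cv2.polylines(im,[(proj(w,circ(p[0]+.0585,p[1]-.001,z,r))*2).astype(int)],True,(255,0,255),1)
for r in(.055,.062): cv2.polylines(im,[(proj(w,circ(.5265,-.0755,.05,r))*2).astype(int)],True,(0,255,0),1)
cv2.imwrite("pics/w7b.png",im[40:500,300:1024])
E
```

```text
clock: 15.25
position: [0.4687, -0.0766, 0.1409]
orientation: [3.141, -0.007, -0.002]
force: [-0.1, 1.0, -2.1]
width: 0.0074
clock: 15.65
position: [0.4687, -0.0729, 0.1414]
orientation: [-3.141, 0.001, 0.001]
force: [0.0, 0.3, -1.6]
width: 0.0068
[ 0.46881505 -0.07295588  0.14148786] [-3.14138409e+00  7.66276587e-04  2.30978873e-04]
held (array([ 0.5267518 , -0.07180779]), np.float64(45.01444997714738))
```

View pics/w7b.png

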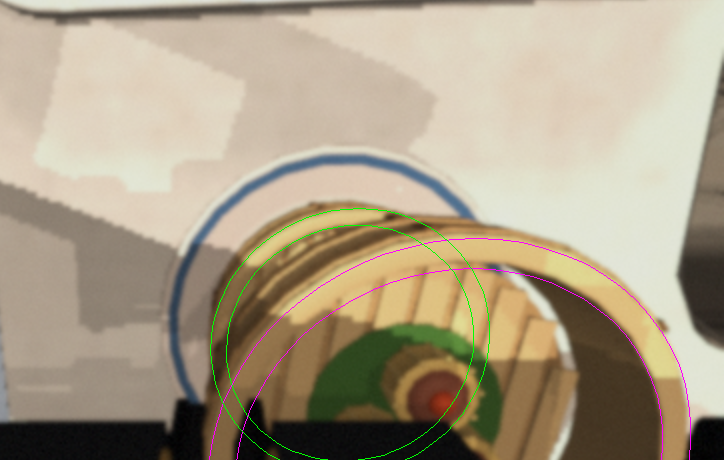

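The held basket's rim lies about 12 px above the predicted outline, so its y offset is about +2 mm from the TCP. The placed bun shows the same offset, so I'll use the same TCP xy as for the bun and lower to just above the rim.

```bash
python3 -m inch '0 0 0 -0.0007 -0.003 -0.005 1; 0 0 0 0 0 -0.01 1; 0 0 0 0 0 -0.015 1; 0 0 0 0 0 -0.015 1; 0 0 0 0 0 -0.012 1; 0 0 0 0 0 -0.007 1; 0 0 0 0 0 -0.004 1; 0 0 0 0 0 0 1; 0 0 0 0 0 0 1; 0 0 0 0 0 0 1' && python3 -m inch '0 0 0 0 0 -0.002 1; 0 0 0 0 0 0 1; 0 0 0 0 0 0 1' && python3 -m inch '0 0 0 0 0 -0.001 1; 0 0 0 0 0 0 1; 0 0 0 0 0 0 1'
```

```text
clock: 16.7
position: [0.4689, -0.0771, 0.0742]
orientation: [3.141, -0.003, 0.002]
force: [-0.6, 0.5, -1.8]
width: 0.0072
clock: 17.0
position: [0.4683, -0.0769, 0.0716]
orientation: [3.142, -0.003, 0.0]
force: [-0.2, 0.1, -2.1]
width: 0.0075
clock: 17.3
position: [0.4683, -0.0769, 0.0705]
orientation: [-3.142, 0.003, 0.0]
force: [-0.1, 0.3, -1.2]
width: 0.0072
```

y is 1 mm low, so I'll correct it and go on down while watching the force.

```bash
python3 -m inch '0 0 0 0 0.001 -0.001 1; 0 0 0 0 0 0 1; 0 0 0 0 0 0 1' && python3 -m inch '0 0 0 0 0 -0.0015 1; 0 0 0 0 0 0 1' && python3 -m inch '0 0 0 0 0 -0.001 1; 0 0 0 0 0 0 1'
```

```text
clock: 17.6
position: [0.4682, -0.0759, 0.0695]
orientation: [-3.142, 0.003, 0.0]
force: [-0.3, -0.7, -1.5]
width: 0.0073
clock: 17.8
position: [0.4681, -0.0759, 0.0678]
orientation: [-3.141, 0.003, 0.001]
force: [-0.5, 0.5, -1.9]
width: 0.0072
clock: 18.0
position: [0.4682, -0.0759, 0.0669]
orientation: [-3.141, 0.003, 0.0]
force: [0.2, 0.1, -1.0]
width: 0.0069
```

Below 0.070 without contact, so the foot ring is entering the mouth.

```bash
python3 -m inch '0 0 0 0 0 -0.0015 1; 0 0 0 0 0 0 1' && python3 -m inch '0 0 0 0 0 -0.001 1; 0 0 0 0 0 0 1' && python3 -m inch '0 0 0 0 0 -0.0005 1; 0 0 0 0 0 0 1'
```

```text
clock: 18.2
position: [0.4681, -0.0759, 0.0653]
orientation: [-3.142, 0.003, 0.001]
force: [-0.4, 0.8, -1.3]
width: 0.007
clock: 18.4
position: [0.4682, -0.0759, 0.0644]
orientation: [-3.142, 0.003, 0.0]
force: [0.0, -0.1, -1.7]
width: 0.0072
clock: 18.6
position: [0.4683, -0.0759, 0.064]
orientation: [3.142, -0.003, -0.0]
force: [-0.0, -0.5, -1.7]
width: 0.0074
```

```bash
python3 -m inch '0 0 0 0 0 -0.001 1; 0 0 0 0 0 0 1' && python3 -m inch '0 0 0 0 0 -0.0007 1; 0 0 0 0 0 0 1'
```

```text
clock: 18.8
position: [0.4685, -0.076, 0.0636]
orientation: [3.142, -0.003, 0.0]
force: [-2.5, 0.7, 4.6]
width: 0.0068
clock: 19.0
position: [0.4685, -0.076, 0.0636]
orientation: [3.142, -0.003, -0.0]
force: [-5.9, 1.3, 10.6]
width: 0.0073
```

Seated at the expected height (TCP 0.0636). I'll release, rise, turn the jaws across the lid handle and look.

```bash
python3 -m inch '0 0 0 0 0 0.001 1; 0 0 0 0 0 0 0.8; 0 0 0 0 0 0 0.7; 0 0 0 0 0 0 0.7; 0 0 0 0 0 0 0.7; 0 0 0 0 0 0 0.7; 0 0 0 0 0 0.012 0.7; 0 0 0 0 0 0.02 0.7; 0 0 0 0 0 0.03 0.7; 0 0 0 0 0 0.04 0.7' && python3 -m inch '0 0 -0.1428 -0.0045 -0.018 0.01 0.2; 0 0 -0.1428 -0.0045 -0.018 0.01 0.2; 0 0 -0.1428 -0.0045 -0.018 0.01 0.2; 0 0 -0.1428 -0.0045 -0.018 0.01 0.2; 0 0 -0.1428 -0.0045 -0.018 0.01 0.2; 0 0 -0.1428 -0.0045 -0.018 0.01 0.2; 0 0 -0.1428 -0.0045 -0.018 0.01 0.2; 0 0 -0.1428 -0.0045 -0.018 0.01 0.2; 0 0 -0.1428 -0.0045 -0.018 0.01 0.2; 0 0 -0.1428 -0.0045 -0.018 0.01 0.2; 0 0 -0.1428 -0.0045 -0.018 0.01 0.2; 0 0 0 0 0 0 0.2' && python3 -m inch '0 0 0 0 0 0 0.2; 0 0 0 0 0 0 0.2' && python3 - <<'E'
from h import *
from station import robot
w=shot(robot,"wrist","w8"); s=shot(robot,"scene","s8")
print("dump ring scene",fitring(s,(.524,-.074),.088),fitring(w,(.526,-.074),.088))
i=cv2.resize(w["img"],None,fx=1.1,fy=1.1); j=cv2.resize(s["img"][150:250,230:360],(228,175))
o=np.zeros((i.shape[0],i.shape[1]+228,3),np.uint8); o[:,:i.shape[1]]=i; o[:175,-228:]=j
cv2.imwrite("pics/w8b.png",o)
E
```

```text
clock: 20.0
position: [0.467, -0.0755, 0.1657]
orientation: [-3.141, 0.003, 0.005]
force: [1.6, 0.4, -0.2]
width: 0.0259
clock: 21.2
position: [0.4189, -0.2762, 0.2779]
orientation: [2.214, -2.228, 0.006]
force: [1.2, -1.0, -0.3]
width: 0.0695
clock: 21.4
position: [0.4187, -0.2731, 0.2751]
orientation: [-2.222, 2.22, 0.001]
force: [-0.6, -0.4, 0.3]
width: 0.0698
dump ring scene (array([ 0.5237541 , -0.07355901]), np.float64(25.275486820704625)) (array([ 0.52549861, -0.07390595]), np.float64(15.261139648398906))
```

View pics/w8b.png

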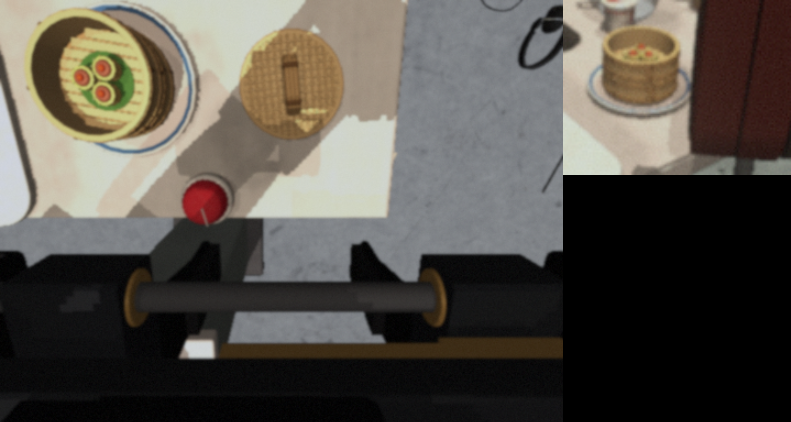

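The basket stack is confirmed: the dumpling ring is at (0.5255, -0.0739) and the bun was at (0.5254, -0.0739). In the view, the lid outline spans columns 240-344 and rows 28-140 (1.1 scale), and the handle runs from (290,53) to (291,114), parallel to world x. Next comes the lid centre.

```bash
python3 - <<'E'
from h import *
from scipy.optimize import least_squares
A=pickle.load(open("pics/w5.pkl","rb")); B=pickle.load(open("pics/w8.pkl","rb"))
EA=np.array([373,490,209,323])*.64; EB=np.array([240,344,28,140])/1.1
def ext(d,p,z):
    q=proj(d,circ(*p,z,.062,360)); return np.array([q[:,0].min(),q[:,0].max(),q[:,1].min(),q[:,1].max()])
for z in (.006,.012):
    for n,d,E in(("A",A,EA),("B",B,EB)):
        r=least_squares(lambda p:ext(d,p,z)-E,[.524,-.277]); print(z,n,r.x,r.fun.round(1))
# handle ends
for z in (.05,.055):
    print(z,[ray(A,u*.64,v*.64,z)[:2].round(4) for u,v in((401,271),(462,268))],[ray(B,u/1.1,v/1.1,z)[:2].round(4) for u,v in((290,53),(291,113))])
# segment: woven lid colour vs background in B via saturation
for n,d,c in(("A",A,(276,170)),("B",B,(265,76))):
    h=cv2.cvtColor(d["img"],cv2.COLOR_BGR2HSV); m=((h[...,1]>75)&(h[...,0]<30)).astype(np.uint8)
    m=cv2.morphologyEx(m,cv2.MORPH_CLOSE,np.ones((7,7))); m=cv2.morphologyEx(m,cv2.MORPH_OPEN,np.ones((5,5)))
    k,l,st,ce=cv2.connectedComponentsWithStats(m); i=l[c[1],c[0]]; print(n,i,st[i],ce[i], "ext",st[i][0],st[i][0]+st[i][2],st[i][1],st[i][1]+st[i][3],(EA if n=="A" else EB).round(0))
E
```

```text
0.006 A [ 0.52589076 -0.28128724] [ 1.5 -1.5  1.3 -1.6]
0.006 B [ 0.52413002 -0.28040168] [ 1.6 -1.6  2.  -2.6]
0.012 A [ 0.52554498 -0.2800293 ] [ 1.1 -1.1  0.9 -1.1]
0.012 B [ 0.52354326 -0.28028654] [ 0.9 -0.9  1.4 -1.8]
0.05 [array([ 0.4926, -0.2747]), array([ 0.5542, -0.2716])] [array([ 0.5547, -0.2772]), array([ 0.4923, -0.2787])]
0.055 [array([ 0.4926, -0.2735]), array([ 0.5536, -0.2704])] [array([ 0.5539, -0.2771]), array([ 0.4923, -0.2786])]
A 5 [ 239  134   74   72 4259] [275.45339282 169.50575252] ext 239 313 134 206 [239. 314. 134. 207.]
B 2 [ 217   26   96  101 7566] [264.73156225  76.21266191] ext 217 313 26 127 [218. 313.  25. 127.]
```

```bash
python3 -m inch '0 0 0.0175 0.012 -0.001 -0.02 0.4; 0 0 0.0175 0.02 -0.001 -0.03 0.4; 0 0 0 0.022 -0.001 -0.035 0.4; 0 0 0 0.022 -0.001 -0.035 0.4; 0 0 0 0.02 -0.001 -0.03 0.4; 0 0 0 0.01 -0.001 -0.02 0.4; 0 0 0 0 0 0 0.4; 0 0 0 0 0 0 0.4; 0 0 0 0 0 0 0.4'
```

```text
clock: 22.4
position: [0.5252, -0.2802, 0.1069]
orientation: [-2.258, 2.184, -0.003]
force: [0.1, 0.3, -0.5]
width: 0.0519
```

```bash
python3 -m inch '0 0 0 -0.001 0.001 -0.015 0.4; 0 0 0 0 0 -0.02 0.4; 0 0 0 0 0 -0.02 0.4; 0 0 0 0 0 -0.012 0.4; 0 0 0 0 0 -0.005 0.4; 0 0 0 0 0 0 0.4; 0 0 0 0 0 0 1; 0 0 0 0 0 0 1; 0 0 0 0 0 0 1; 0 0 0 0 0 0 1; 0 0 0 0 0 0 1; 0 0 0 0 0 0 1' && python3 -m inch '0 0 0 0 0 0 1; 0 0 0 0 0 0 1'
```

```text
clock: 23.6
position: [0.5239, -0.2791, 0.0335]
orientation: [2.258, -2.184, 0.001]
force: [0.6, -0.8, 1.2]
width: 0.0151
clock: 23.8
position: [0.5239, -0.2791, 0.0335]
orientation: [2.258, -2.184, 0.001]
force: [0.5, 0.7, 1.1]
width: 0.015
```

```bash
python3 -m inch '0 0 0 0 0 0.005 1; 0 0 0 0 0 0.01 1; 0 0 0 0 0 0.02 1; 0 0 0 0 0 0.03 1; 0 0 0 0 0 0.03 1; 0 0 0 0 0 0.025 1; 0 0 0 0 0 0.015 1; 0 0 0 0 0 0 1' && python3 -m inch '0 0 0 0 0.008 0 1; 0 0 0 0 0.018 0 1; 0 0 0 0.001 0.026 0 1; 0 0 0 0.001 0.034 0 1; 0 0 0 0 0.034 0 1; 0 0 0 0 0.034 0 1; 0 0 0 0 0.026 0 1; 0 0 0 0 0.018 0 1; 0 0 0 0 0.007 0 1; 0 0 0 0 0 0 1; 0 0 0 0 0 0 1; 0 0 0 0 0 0 1' && python3 - <<'E'
from h import *
from station import robot
s=robot.read_state(); print(s["position"],s["orientation"],s["width"]); print(Ro.from_rotvec(s["orientation"]).as_matrix().round(4))
w=shot(robot,"wrist","w9"); sc=shot(robot,"scene","s9")
# outline of the held lid in scene view
for n,d in(("w",w),("s",sc)):
    h=cv2.cvtColor(d["img"],cv2.COLOR_BGR2HSV); m=((h[...,1]>75)&(h[...,0]<30)).astype(np.uint8)
    k,l,st,ce=cv2.connectedComponentsWithStats(m)
    for i in np.argsort(-st[1:,4])[:4]+1: print(n,st[i],ce[i].round(1))
E
```

```text
clock: 24.6
position: [0.5253, -0.2799, 0.1715]
orientation: [-2.257, 2.184, -0.008]
force: [0.2, 0.4, -0.8]
width: 0.0149
clock: 25.8
position: [0.5257, -0.0746, 0.1681]
orientation: [2.257, -2.185, -0.0]
force: [-0.1, -0.5, -0.9]
width: 0.0148
[ 0.52565744 -0.07464343  0.16805025] [ 2.25653146e+00 -2.18519627e+00 -3.94473118e-04] 0.01484832805455531
[[ 3.210e-02 -9.995e-01 -5.000e-04]
 [-9.995e-01 -3.210e-02 -1.000e-04]
 [ 1.000e-04  5.000e-04 -1.000e+00]]
w [  162   114   194   185 19439] [258.8 189.4]
w [  89  305  330   25 5667] [264.1 317.6]
w [241 283  37  24 803] [258.7 294.6]
w [ 96 373   5   6  12] [ 98.  376.2]
s [  253     0   259   384 55523] [395.2 181. ]
s [ 252  139   46   71 2528] [274.  176.6]
s [446  56  23  41 494] [457.2  75.7]
s [ 51  76  20  29 307] [60.5 91.2]
```

```bash
python3 - <<'E'
from h import *
w=pickle.load(open("pics/w9.pkl","rb"))
for z in(.145,.15):
  for p in((.5257,-.0746),(.5257,-.0726),(.5277,-.0746)):
    q=proj(w,circ(*p,z,.062,360)); print(z,p,q[:,0].min().round(1),q[:,0].max().round(1),q[:,1].min().round(1))
E
python3 -m inch '0 0 0 0 0.0007 -0.005 1; 0 0 0 0 0 -0.01 1; 0 0 0 0 0 -0.012 1; 0 0 0 0 0 -0.01 1; 0 0 0 0 0 -0.006 1; 0 0 0 0 0 -0.0015 1; 0 0 0 0 0 0 1; 0 0 0 0 0 0 1; 0 0 0 0 0 0 1'
```

```text
0.145 (0.5257, -0.0746) 167.3 353.6 124.4
0.145 (0.5257, -0.0726) 164.3 350.6 124.3
0.145 (0.5277, -0.0746) 167.1 354.0 121.0
0.15 (0.5257, -0.0746) 165.0 355.9 125.0
0.15 (0.5257, -0.0726) 161.9 352.9 124.9
0.15 (0.5277, -0.0746) 164.9 356.3 121.6
clock: 26.8
position: [0.5262, -0.0733, 0.1244]
orientation: [-2.257, 2.184, -0.001]
force: [-0.1, -0.8, -0.9]
width: 0.0148
```

```bash
python3 -m inch '0 0 0 0 -0.001 -0.001 1; 0 0 0 0 0 -0.001 1; 0 0 0 0 0 0 1; 0 0 0 0 0 0 1' && python3 -m inch '0 0 0 0 0 -0.0015 1; 0 0 0 0 0 0 1; 0 0 0 0 0 0 1' && python3 -m inch '0 0 0 0 0 -0.001 1; 0 0 0 0 0 0 1; 0 0 0 0 0 0 1'
```

```text
clock: 27.2
position: [0.5258, -0.0742, 0.1218]
orientation: [2.258, -2.185, -0.0]
force: [0.8, 0.0, -2.2]
width: 0.0146
clock: 27.5
position: [0.5257, -0.0742, 0.1202]
orientation: [2.258, -2.184, -0.0]
force: [0.2, 0.6, -0.9]
width: 0.0149
clock: 27.8
position: [0.5258, -0.0743, 0.1193]
orientation: [2.258, -2.184, -0.0]
force: [1.0, -0.3, -1.5]
width: 0.0149
```

No contact below the entry height, so I'll continue to the seat.

```bash
python3 -m inch '0 0 0 0 0 -0.0015 1; 0 0 0 0 0 0 1' && python3 -m inch '0 0 0 0 0 -0.0015 1; 0 0 0 0 0 0 1' && python3 -m inch '0 0 0 0 0 -0.001 1; 0 0 0 0 0 0 1' && python3 -m inch '0 0 0 0 0 -0.0005 1; 0 0 0 0 0 0 1'
```

```text
clock: 28.0
position: [0.5256, -0.0742, 0.1176]
orientation: [2.258, -2.184, -0.001]
force: [-0.2, -0.3, -1.3]
width: 0.0146
clock: 28.2
position: [0.5256, -0.0742, 0.1161]
orientation: [2.258, -2.184, -0.001]
force: [-0.9, -0.7, -1.9]
width: 0.0148
clock: 28.4
position: [0.5259, -0.0742, 0.1155]
orientation: [-2.258, 2.184, -0.0]
force: [-0.6, -0.3, 1.2]
width: 0.0148
clock: 28.6
position: [0.5259, -0.0742, 0.1155]
orientation: [-2.258, 2.184, -0.0]
force: [-2.1, 0.4, 4.7]
width: 0.0148
```

Seated at exactly 0.1155. I'll release, retreat and verify.

```bash
python3 -m inch '0 0 0 0 0 0.0005 1; 0 0 0 0 0 0 0.8; 0 0 0 0 0 0 0.6; 0 0 0 0 0 0 0.4; 0 0 0 0 0 0 0.4; 0 0 0 0 0 0 0.4; 0 0 0 0 0 0.01 0.4; 0 0 0 0 0 0.02 0.4; 0 0 0 0 0 0.03 0.4; 0 0 0 0 0 0.04 0.4' && python3 -m inch '0 0 0 -0.01 0 0.025 0.4; 0 0 0 -0.02 0 0.025 0.4; 0 0 0 -0.02 0 0.025 0.4; 0 0 0 -0.02 0 0.025 0.4; 0 0 0 -0.02 0 0.025 0.4; 0 0 0 -0.01 0 0 0.4; 0 0 0 0 0 0 0.4; 0 0 0 0 0 0 0.4; 0 0 0 0 0 0 0.4' && python3 - <<'E'
from h import *
from station import robot
from scipy.optimize import least_squares
w=shot(robot,"wrist","wA"); sc=shot(robot,"scene","sA"); sd=shot(robot,"side","dA")
print("plate",band(w,np.array([.526,-.075])),band(sc,np.array([.526,-.075])))
h=cv2.cvtColor(w["img"],cv2.COLOR_BGR2HSV); m=((h[...,1]>75)&(h[...,0]<30)).astype(np.uint8)
k,l,st,ce=cv2.connectedComponentsWithStats(m); i=np.argmax(st[1:,4])+1
for i in np.argsort(-st[1:,4])[:3]+1: print(st[i],ce[i])
def ext(p,z): q=proj(w,circ(*p,z,.062,360)); return [q[:,0].min().round(1),q[:,0].max().round(1),q[:,1].min().round(1),q[:,1].max().round(1)]
print("lid predicted ext",ext((.5255,-.0739),.094),ext((.5255,-.0739),.1),"basket rim",ext((.5255,-.0739),.088))
# bystanders: difference between first and last scene image outside the robot
a=cv2.imread("pics/scene0.png"); 
for n,(u,v) in dict(timer=(332,206),pot=(261,158),spice=(310,142)).items():
    t=a[v-14:v+15,u-14:u+15]; R=sc["img"][v-24:v+25,u-24:u+25]; mm=cv2.matchTemplate(R,t,cv2.TM_CCOEFF_NORMED); _,b,_,loc=cv2.minMaxLoc(mm); print(n,"shift px",loc[0]-10,loc[1]-10,round(b,3))
E
```

```text
clock: 29.6
position: [0.5246, -0.0739, 0.2153]
orientation: [2.257, -2.183, -0.005]
force: [1.1, -0.7, -0.1]
width: 0.0516
clock: 30.5
position: [0.4257, -0.0741, 0.3389]
orientation: [2.257, -2.184, -0.003]
force: [-0.2, -0.6, 0.8]
width: 0.0524
plate (array([ 0.52702681, -0.07470722,  0.08226888]), 620) (array([ 0.52637774, -0.07592436,  0.0828993 ]), 12)
[ 213   26  100  106 8207] [262.19337151  78.99597904]
[ 162  303  336   26 5799] [337.52836696 317.57458182]
[355 243  21  56 710] [365.81971831 270.84929577]
lid predicted ext [np.float64(214.2), np.float64(310.8), np.float64(27.6), np.float64(130.1)] [np.float64(213.5), np.float64(311.6), np.float64(26.5), np.float64(130.5)] basket rim [np.float64(214.9), np.float64(310.0), np.float64(28.7), np.float64(129.7)]
timer shift px -10 -7 0.115
pot shift px 0 0 0.736
spice shift px 0 0 0.318
```

The lid outline matches its expected place to about 1 px (around 1 mm). The timer is hidden by the arm in the scene view, so I'll check it across wrist pictures and then hand in.

```bash
python3 - <<'E'
from h import *
from station import robot
for f in("w5","w8","wA"):
    d=pickle.load(open(f"pics/{f}.pkl","rb")); h=cv2.cvtColor(d["img"],cv2.COLOR_BGR2HSV)
    m=(((h[...,0]<6)|(h[...,0]>172))&(h[...,1]>150)&(h[...,2]>80)).astype(np.uint8)
    k,l,st,ce=cv2.connectedComponentsWithStats(m)
    print(f,[ray(d,*ce[i],.045)[:2].round(3) for i in range(1,k) if st[i,4]>200])
s=robot.read_state(); print(s["clock"],s["force"]); robot.finish_job()
E
```

```text
w5 [array([ 0.386, -0.169])]
w8 [array([ 0.387, -0.17 ])]
wA [array([ 0.387, -0.168])]
30.65 [0.27087196 1.06307863 0.77716506]
the job is handed in; nothing more can be done
```

The order is stacked and handed in at 30.65 s: bun basket on the plate, dumpling basket on top of it, and the lid closing the stack. No verdict was reported; these are my own last checks.

| Piece | Check | Result |
|---|---|---|
| Bun basket on plate | Centre distance, measured after placing | about 1.5 mm |
| Dumpling basket on bun basket | Ring centre against the bun's | (0.5255, -0.0739) and (0.5254, -0.0739), 0.1 mm apart |
| Dumpling basket seating | TCP height at contact | 63.6 mm, expected 64.1 mm |
| Lid on dumpling basket | TCP height at contact | 115.5 mm, as expected |
| Lid on dumpling basket | Outline against its predicted place | within about 1 to 2 px (1 to 2 mm) |

**Gentleness:** each piece was set down in steps of a millimetre or so until the force rose by about 10 N or less. Each was then released with the arm still.

**Other things on the table:** the timer stayed put across three wrist pictures, within 2 mm. The pot showed no shift in the scene camera.

**Weak or disagreeing checks:**
- **Spice jar:** it also showed no shift, but the image match was weak (0.32).
- **Timer in the scene camera:** that check failed. The arm seems to hide the timer there, so I relied on the wrist pictures.
- **Rim fits:** the scene camera disagreed with the wrist camera by up to about 4 mm, so I used the wrist values.
- **No final picture:** I had used all 12 views, so I checked the finished stack by measurement only.

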